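Seat the inner lid of a guided double-lidded tin and take off the outer lid

TASK

The tin's two nested lids are parked on the wooden stand: lift both together by the knob rod of the inner lid, carry them to the open tin, and lower them gently so that the guide rod under the inner lid goes through the eye in the tin and the inner lid sits fully home on the rim; let go of the knob only then. Then take the outer lid alone by its collar and lift it level off the knob, leaving the inner lid undisturbed on the tin, and finish while still holding the outer lid in the gripper over the tin, clear above the knob. The tin, the stand and the tools lying about stay where they are.

Things in the scene. Friction and masses are not known exactly. Their poses are not given: they have to be found in the camera images.
- tin: open round steel tin, loose but heavy (about 0.9 kg), 84 mm outside diameter, 75 mm high, wall 4 mm; a dark flat strap crosses its inside with a round eye (15 mm hole) in the middle. Origin: centre of its underside, z up. It stands on the table
- mouth (a point): centre of the tin's mouth, level with the top of its rim, 75 mm above the table
- eye (a point): centre of the eye in the strap inside the tin, at the strap's upper face, 19 mm below the rim; the strap is 6 mm thick, the hole 15 mm wide
- stand: wooden parking stand, fixed: round collar 84 mm wide and 55 mm high on a square foot of 120 mm, 8 mm thick. Origin: centre of its underside. The lids are parked on it at the start. Tin and stand may be on either side
- inner_lid: inner lid, steel, 140 g, under the outer lid but for its knob rod. Origin: its axis at the underside of its flange, z up. Flange 86 mm wide, 4 mm thick, rests on the stand or on the tin rim (then 75 mm above the table); below: plug 66 mm wide, 6 mm deep, and centred guide rod 10 mm thick, its tapered end 46 mm below the origin; above: upright knob rod 16 mm thick, top 69 mm above the origin
- knob (a point): point on the axis of the inner lid's knob rod (16 mm thick), 58 mm above the inner lid's origin, 11 mm below the rod's top: the middle of the part to grasp. The rod's free part above the outer lid's collar is 32 mm long. Lifting here lifts both lids, the outer one lying loose on the inner one
- rod_tip (a point): lower end of the guide rod under the inner lid, 46 mm below the inner lid's origin
- outer_lid: outer lid, loose, aluminium, about 130 g, lying on the inner lid's flange. Origin: its axis at the underside of its plate (4 mm above the inner lid's origin when nested), z up. Plate 104 mm wide, 3 mm thick, skirt reaching 10 mm below the plate's underside; in the middle an upright collar through which the knob rod sticks out, 3 mm play all round
- collar (a point): on the axis of the outer lid's collar, 26 mm above the outer lid's origin; the collar is a tube 46 mm wide outside, from 3 to 33 mm above the origin. Grasping it across from above takes the outer lid alone; the nested knob rod ends 39 mm higher, between the fingers. The lid is off the knob once its origin is over 69 mm above the inner lid's
- nippers: tile nippers with red grips, 61x188x14 mm, lying between tin and stand, a bystander. Origin: centre of underside
- glue_bottle: standing glue bottle, 59 mm wide, 152 mm high, a bystander. Origin: centre of underside
- tape_roll: roll of masking tape lying flat, 111 mm wide, 25 mm high, a bystander. Origin: centre of underside
Things that resemble listed ones, but are neither listed nor needed, are in the scene too. Of the things that look like the outer_lid, the larger one is meant. Leave any red look-alike of the tin alone.

How it is judged:
By the outcome, as a careful person would: the job done as asked, in the order asked, and still so for the second after the job is handed in, while the arm keeps its last pose, push and grip.
It also fails if it takes over 51 s, if anything falls off the work surface, if the arm or the gripper's body presses on something with over 40 N, if the wrist force passes 120 N, or if a joint passes its speed limit or range.

ROBOT

A 6-joint arm with a two-finger parallel gripper is mounted at the origin on a cart in front of the work surface, level with it; the furniture and walls round the work are solid. World frame = base frame: x ahead of the robot, y to its left, z up, the work surface at z = 0. Lengths are in m, angles in rad, forces in N, time in s.
With the tool pointing down it reaches from about 0.425 to 0.95 m from the base axis. Payload 3.5 kg.
Tool frame: the origin (TCP) lies midway between the tips of the shut fingers; the grasp point (between the pads) lies 19 mm behind it; z points along the fingers, y is the line along which they close (so a half turn about z gives the same grasp; the last joint's range is limited). The gripper opens to 85 mm and grips with 20 to 120 N. Pads are 22 mm wide; open, the fingers measure 114 mm over their backs; the gripper's body (76 mm by 85 mm) begins 54 mm behind the grasp point. The pads swing forward as they close: fully open they stand 13 mm farther back than shut.
Start: joints at [-1.432, 0.286, 1.577, -0, 1.279, -0.15], TCP at [0.192, -0.647, 0.231] pointing down, gripper open.
Joint ranges: [-2.77, 2.77], [-0.9, 2.22], [0.21, 2.48], [-1.53, 4.67], [0.24, 2.81], [-2.84, 2.84]. Speed limits (rad/s): [2.79, 2.79, 3.14, 3.14, 3.14, 3.14].

INTERFACE

Orientations are given as a unit quaternion [x, y, z, w].
In Python, from cell import readout, capture, workorder, spot_in, tip_of gives the robot as it stands.
- The arm moves only by the tool jog_arm, never from a script. Its argument "series" is a list of rows, each an object with "grip": the opening, from 0 (shut) to 1 (fully open); "offset": the shift along the world's x, y, z in mm, a list of three; "dr": the turn, a rotation vector about the world's x, y, z in degrees, a list of three. In form: [{"grip": grip, "offset": [dx, dy, dz], "dr": [rx, ry, rz]}, ...]. A call has 1 to 12 rows; each row shifts and turns the commanded pose from where the row before left it; what a row does not reach is not made up. A row lasts 1/12 s, in which the tool goes at most 41.7 mm and 7.16 degrees, less where a joint would pass 70% of its speed; a pose out of reach is approached as far as the arm can. A call with a gripper value outside its range is refused whole. The fingers move at their own pace and stop on an object; "newtons" is the grip in N (left out, the last holds). Time passes only in rows, so rows that do not move let the fingers close. It gives the time, the measured TCP pose, the force, the opening and the grip force at its end, in the units of the state.
- readout.get_state(): the state, without advancing time (a new reading comes with each control period).
- capture(name): name is "scene" or "top" or "wrist"; returns a dict with "image" (384x512x3 uint8, red, green, blue), "fovy" (degrees; the focal length in pixels is half the picture's height over the tangent of half this angle, whatever the lens; pixels are square), "cx", "cy" (the principal point, pixels), "R" (3x3) and "t" (3): a world point X has camera coordinates R X + t. Camera axes: x right, y down, z forward; pixel columns grow to the right and rows downward; lengths in m; the calibration is good to about 2 mm. A picture is of the moment at which its call begins. There is no depth.
- workorder.finish_job(): hands the job in; it is judged then, once.
Trained networks look in a picture, given as the dict that the camera call returned (one of the last four; its "shot" number tells which), for a name from the list of things; names that differ only in an ending like _2 or _b are one class to them, and where a whole thing is asked for, a point or a joint stands for the part that bears it (a point fixed in the world has none). Each returns a list of dicts, best first, with "confidence" (0 to 1); they miss things now and then, are a little off and sometimes report something else, mostly with a low value. They report only what shows in the picture. A call takes as long as a camera call. They do not tell look-alikes from the thing itself.
- spot_in(picture, thing): "at" ([column, row] in pixels, amid what is visible of it).
- tip_of(picture, thing): "at" ([column, row] in pixels: a listed point, or the origin of a listed thing).
The state is a dict: "time_s": time; "joints": joint angles; "qd": joint speeds; "effort": joint torques, N m; "position": TCP position; "eef_rot": TCP orientation; "ft_force": force on the tool from outside, world axes, zero at the start; "moment": the same for the moment, N m; "grip_width": opening from 0.0 (shut) to 1.0 (fully open); "gripper_force": force on a finger pad.
Only numpy, scipy, OpenCV 4.12 (cv2) and the standard library are available. Lean on these libraries where they do the work, as an engineer would, in place of code of your own. Each camera call takes 0.05 s, during which the arm holds its last target. There are 200 camera calls.

## Working session

There is one attempt and no reset: what is moved stays moved. The work goes in short steps, Python scripts to look and compute and a tool call to move; the robot and the scene stay as the last step left them, time stands still between calls to the robot, and variables do not carry over. Pictures are saved under pics/ and viewed, at most 14 in all, crops included, and the job is handed in when it is done.

Besides the shell and the picture viewer there is one more tool, called after ">>>" in YAML: its name, and indented under it one key for each argument. jog_arm: Moves the arm, as the interface text tells. Its arguments: {"type":"object","properties":{"series":{"type":"array"},"newtons":{"type":"number"}},"required":["series"]}

```bash
mkdir -p pics
cat > h.py <<'E'
import numpy as np, cv2
from cell import readout, capture, workorder, spot_in, tip_of
def K(p):
    f=p["image"].shape[0]/2/np.tan(np.radians(p["fovy"])/2); return f
def ray(p,uv):
    f=K(p);R=np.array(p["R"]);t=np.array(p["t"])
    d=R.T@np.array([(uv[0]-p["cx"])/f,(uv[1]-p["cy"])/f,1]);return -R.T@t,d
def atz(p,uv,z):
    o,d=ray(p,uv);return o+d*(z-o[2])/d[2]
def proj(p,X):
    c=np.array(p["R"])@np.array(X)+np.array(p["t"]);return c[:2]/c[2]*K(p)+[p["cx"],p["cy"]]
def tri(obs):
    A=np.zeros((3,3));b=np.zeros(3)
    for p,uv in obs:
        o,d=ray(p,uv);d=d/np.linalg.norm(d);M=np.eye(3)-np.outer(d,d);A+=M;b+=M@o
    return np.linalg.solve(A,b)
def save(p,n): cv2.imwrite("pics/"+n+".png",p["image"][:,:,::-1])
E
python3 - <<'E'
from h import *
np.set_printoptions(precision=4,suppress=True)
H=dict(tin=0,mouth=.075,eye=.056,stand=0,inner_lid=.06,knob=.12,outer_lid=.064,collar=.09,nippers=0,glue_bottle=0,tape_roll=0)
ims=[]
for c in["scene","top"]:
    p=capture(c);ims.append(p["image"])
    print(c,p["fovy"],p["cx"],p["cy"],(-np.array(p["R"]).T@p["t"]))
    for n,z in H.items():
        for d in tip_of(p,n)[:4]: print(n,np.round(d["at"],1),round(d["confidence"],2),atz(p,d["at"],z))
cv2.imwrite("pics/a.png",np.hstack(ims)[:,:,::-1]) ; save(dict(image=ims[0]),"s0");save(dict(image=ims[1]),"t0")
print(readout.get_state())
E
```

```text
scene 42.402081761458355 250.82799946599008 195.74235074604826 [-0.2905  0.8504  0.6285]
tin [225.8 232.3] 0.82 [0.5455 0.143  0.    ]
mouth [187.5 227.4] 0.85 [0.5268 0.2724 0.075 ]
mouth [300.3 180.1] 0.64 [ 0.5089 -0.1025  0.075 ]
mouth [226.8 206.5] 0.59 [0.5389 0.1408 0.075 ]
eye [223.9 214.8] 0.98 [0.539  0.1515 0.056 ]
eye [181.9 235.1] 0.85 [0.5356 0.2838 0.056 ]
stand [295.3 201.6] 0.9 [ 0.5305 -0.1081  0.    ]
stand [220.4 291.8] 0.63 [0.3684 0.3167 0.    ]
stand [296.7 161.1] 0.61 [ 0.7291 -0.3442  0.    ]
inner_lid [300.  181.6] 0.6 [ 0.5245 -0.12    0.06  ]
knob [299.  159.9] 0.58 [ 0.5355 -0.1271  0.12  ]
outer_lid [300.5 179.3] 0.86 [ 0.528  -0.1261  0.064 ]
outer_lid [361.5 208.1] 0.74 [ 0.3036 -0.0932  0.064 ]
collar [298.7 170.4] 0.81 [ 0.5336 -0.1242  0.09  ]
collar [363.2 204.2] 0.56 [ 0.2849 -0.0694  0.09  ]
nippers [275.6 218.1] 0.87 [ 0.5044  0.0018 -0.    ]
glue_bottle [228.1 200.4] 0.95 [0.6773 0.0162 0.    ]
tape_roll [220.7 292.2] 0.69 [0.3669 0.3172 0.    ]
top 54.95535215531895 255.41111418079285 193.3093757007351 [0.3754 0.0558 1.157 ]
tin [223.  187.7] 
[... 672 characters left out ...]
collar [316.  180.1] 0.76 [ 0.5462 -0.1313  0.09  ]
glue_bottle [260.8 146.3] 0.74 [0.6752 0.025  0.    ]
tape_roll [169.1 245.9] 0.61 [0.3663 0.3184 0.    ]
tape_roll [257.2 146.9] 0.54 [0.6735 0.0366 0.    ]
{'time_s': 1.2, 'joints': array([-1.432 ,  0.2863,  1.5767, -0.    ,  1.2786, -0.15  ]), 'qd': array([-0.0004,  0.0015, -0.0007, -0.002 ,  0.0009,  0.0007]), 'effort': array([ -0.001 , -40.5969, -29.2937,  -0.0002,   0.0006,   0.    ]), 'position': array([ 0.1923, -0.647 ,  0.2313]), 'eef_rot': array([ 0.9896,  0.1439, -0.    , -0.    ]), 'ft_force': array([ 1.0166,  0.3145, -0.461 ]), 'moment': array([-0.0189, -0.0521,  0.003 ]), 'gripper_force': 0.0, 'grip_width': 0.9991017599046128}
```

View pics/s0.png

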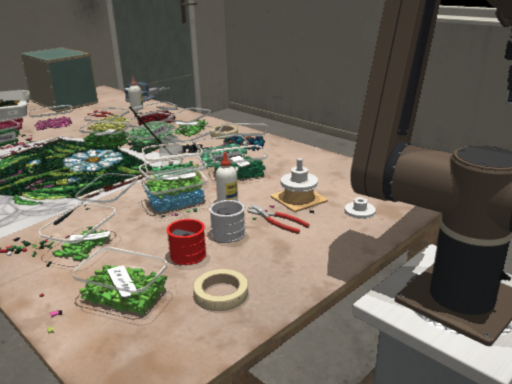

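View pics/t0.png

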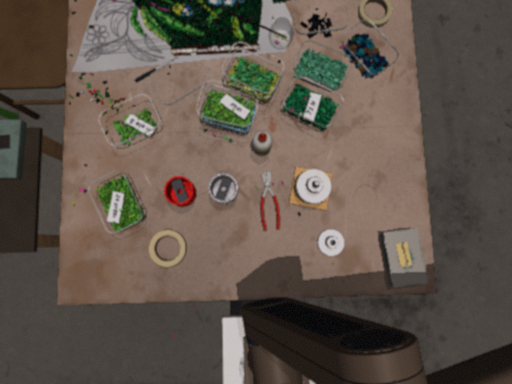

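The grey tin is at scene (227,220) / top (222,188). The red tin at scene (187,240) / top (180,191) is the look-alike, so I leave it alone.

There are two candidates for the outer lid:
- The lid nested on the wooden stand, at scene (300,180) / top (313,187). It is larger and sits on the stand with a knob rod through it, so it fits the description.
- A small lid lying on the table at scene (361,208) / top (330,243), which is the look-alike.

I'll confirm this in a crop.

Run:
```python
import cv2,numpy as np
a=cv2.imread("pics/s0.png")[145:245,170:390];b=cv2.imread("pics/t0.png")[155:265,160:350]
a=cv2.resize(a,(600,273),interpolation=2);b=cv2.resize(b,(520,301),interpolation=2)
c=np.zeros((574,600,3),np.uint8);c[:273]=a;c[273:,:520]=b;cv2.imwrite("pics/c0.png",c)
```

```text
(no output)
```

View pics/c0.png

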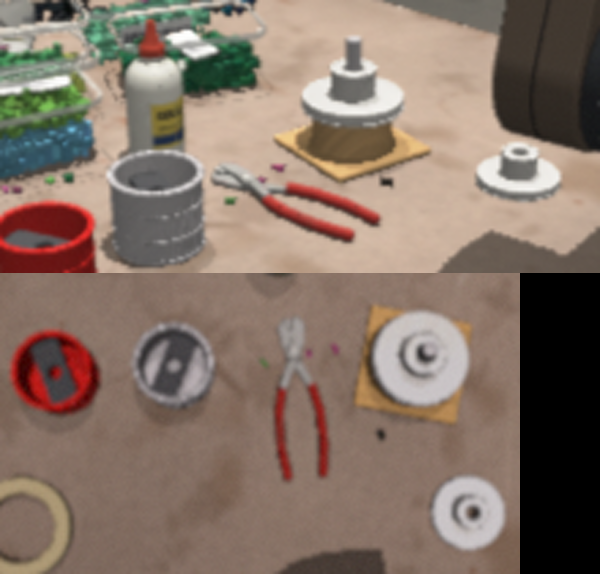

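The crop confirms it: the lids on the stand (crop 353,95) are the larger ones and have a knob rod. The small lid (crop 518,170) lies on the table. The grey tin is open, with the eye at crop (175,365).

>>> jog_arm:
  series:
    - {"grip": 1, "offset": [20, 34, 6], "dr": [0, 0, 0]}
    - {"grip": 1, "offset": [20, 34, 6], "dr": [0, 0, 0]}
    - {"grip": 1, "offset": [20, 34, 6], "dr": [0, 0, 0]}
    - {"grip": 1, "offset": [20, 34, 6], "dr": [0, 0, 0]}
    - {"grip": 1, "offset": [20, 34, 6], "dr": [0, 0, 0]}
    - {"grip": 1, "offset": [20, 34, 6], "dr": [0, 0, 0]}
    - {"grip": 1, "offset": [20, 34, 6], "dr": [0, 0, 0]}
    - {"grip": 1, "offset": [20, 34, 6], "dr": [0, 0, 0]}
    - {"grip": 1, "offset": [20, 34, 6], "dr": [0, 0, 0]}
    - {"grip": 1, "offset": [20, 34, 6], "dr": [0, 0, 0]}
    - {"grip": 1, "offset": [20, 34, 6], "dr": [0, 0, 0]}
    - {"grip": 1, "offset": [20, 34, 6], "dr": [0, 0, 0]}

```text
time_s: 2.2
position: [0.4328, -0.2372, 0.304]
eef_rot: [0.99, 0.144, 0.0, 0.0]
ft_force: [1.3, -0.2, 0.6]
grip_width: 1.002
gripper_force: 0.0
```

>>> jog_arm:
  series:
    - {"grip": 1, "offset": [20, 34, 0], "dr": [0, 0, 0]}
    - {"grip": 1, "offset": [20, 34, 0], "dr": [0, 0, 0]}
    - {"grip": 1, "offset": [10, 20, 0], "dr": [0, 0, 0]}
    - {"grip": 1, "offset": [0, 0, 0], "dr": [0, 0, 0]}

```text
time_s: 2.53
position: [0.4836, -0.1474, 0.3036]
eef_rot: [0.989, 0.147, 0.001, -0.0]
ft_force: [-1.4, 0.0, -0.4]
grip_width: 0.999
gripper_force: 0.0
```

```bash
cat > look.py <<'E'
from h import *
np.set_printoptions(precision=4,suppress=True)
import sys
def look(names,tag,cams=("wrist","scene","top")):
    for c in cams:
        p=capture(c); save(p,tag+c)
        print(c,(-np.array(p["R"]).T@p["t"]))
        for n,z in names.items():
            for d in tip_of(p,n)[:2]: print(" ",n,np.round(d["at"],1),round(d["confidence"],2),atz(p,d["at"],z))
E
python3 - <<'E'
from look import *
look(dict(stand=0,inner_lid=.055,knob=.113,outer_lid=.059,collar=.085,mouth=.075,eye=.056),"b",("wrist",))
s=readout.get_state();print(s["time_s"],s["position"],s["eef_rot"],s["ft_force"])
E
```

```text
wrist [ 0.5571 -0.1243  0.4463]
  inner_lid [258.9 108.7] 0.65 [ 0.5343 -0.1293  0.055 ]
  inner_lid [257.9 111.5] 0.28 [ 0.531  -0.1291  0.055 ]
  knob [256.8 109.5] 0.86 [ 0.5364 -0.1269  0.113 ]
  outer_lid [261.3 234.8] 0.94 [ 0.3896 -0.1761  0.059 ]
  outer_lid [258.6 108.8] 0.56 [ 0.5343 -0.129   0.059 ]
  collar [253.4 110.4] 0.96 [ 0.5327 -0.124   0.085 ]
  collar [257.6 241.4] 0.72 [ 0.3915 -0.1709  0.085 ]
  eye [10.8 31.6] 0.6 [0.5341 0.142  0.056 ]
2.9333 [ 0.4819 -0.1521  0.3033] [ 0.9897  0.1429 -0.0001  0.    ] [-0.3656 -0.3998  0.6853]
```

View pics/bwrist.png

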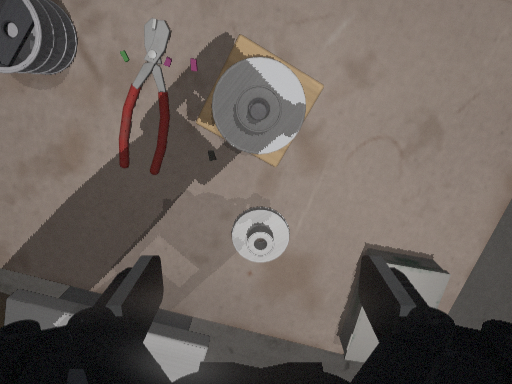

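The wrist picture shows the lids on the stand almost straight below the camera: plate centre about (259,105), rod about (259,110). The tin is at top left (10,30) and the small look-alike lid at (260,237). Next I triangulate the knob to fix its height.

Run:
```python
from look import *
P={c:capture(c) for c in("wrist","scene","top")}
for n in("knob","collar","outer_lid","inner_lid"):
    obs=[]
    for c,p in P.items():
        ds=tip_of(p,n)
        ds=[d for d in ds if np.hypot(*(atz(p,d["at"],.08)[:2]-[.535,-.125]))<.05]
        if ds: obs.append((p,ds[0]["at"]))
        print(n,c,[ (np.round(d["at"],1),round(d["confidence"],2)) for d in ds[:1]])
    if len(obs)>1:print(n,tri(obs), "no top",tri(obs[:2]))
w=P["wrist"];g=cv2.cvtColor(w["image"],cv2.COLOR_RGB2GRAY)[40:180,180:330]
g=cv2.resize(g,None,fx=4,fy=4,interpolation=cv2.INTER_CUBIC)
for lo,hi,z,nm in((150,230,.062,"plate"),(75,110,.088,"collar"),(28,45,.124,"rod")):
    c=cv2.HoughCircles(cv2.GaussianBlur(g,(7,7),0),cv2.HOUGH_GRADIENT,1,200,param1=60,param2=20,minRadius=lo,maxRadius=hi)
    if c is not None:
        u,v,r=c[0,0];uv=[(u-1.5)/4+180,(v-1.5)/4+40];print(nm,uv,r/4,atz(w,uv,z),K(w))
for i,c in enumerate(("scene",)):
    p=P[c];
    for X in ([.536,-.127,.124],[.536,-.127,.132],[.536,-.127,.0]):print(c,X,proj(p,X))
u,v=np.array([299,180]);im=P["scene"]["image"][145:215,260:340];cv2.imwrite("pics/k.png",cv2.resize(im,None,fx=7,fy=7,interpolation=cv2.INTER_CUBIC)[:,:,::-1])
```

```text
knob wrist [(array([254.8, 106.8]), 0.69)]
knob scene []
knob top [(array([318.8, 187.1]), 0.37)]
knob [ 0.5304 -0.1345  0.085 ] no top [ 0.5304 -0.1345  0.085 ]
collar wrist [(array([253.5, 106.8]), 0.86)]
collar scene [(array([299.6, 171. ]), 0.77)]
collar top [(array([318.2, 183.1]), 0.76)]
collar [ 0.5362 -0.1326  0.0863] no top [ 0.5343 -0.1286  0.0866]
outer_lid wrist [(array([254.6, 107.4]), 0.95)]
outer_lid scene []
outer_lid top [(array([310.4, 185.5]), 0.6)]
outer_lid [ 0.5346 -0.1257  0.042 ] no top [ 0.5346 -0.1257  0.042 ]
inner_lid wrist [(array([249.9, 103.3]), 0.68)]
inner_lid scene [(array([301.4, 180. ]), 0.37)]
inner_lid top [(array([314.7, 185.8]), 0.5)]
inner_lid [ 0.5328 -0.1289  0.0602] no top [ 0.5317 -0.1267  0.0604]
plate [np.float32(254.0), np.float32(100.0)] 46.6 [ 0.5401 -0.1269  0.062 ] 339.6516948795722
rod [np.float32(253.0), np.float32(107.0)] 8.175 [ 0.5364 -0.1281  0.124 ] 339.6516948795722
scene [0.536, -0.127, 0.124] [298.872  158.5115]
scene [0.536, -0.127, 0.132] [298.9182 155.7994]
scene [0.536, -0.127, 0.0] [298.185  198.8511]
```

View pics/k.png

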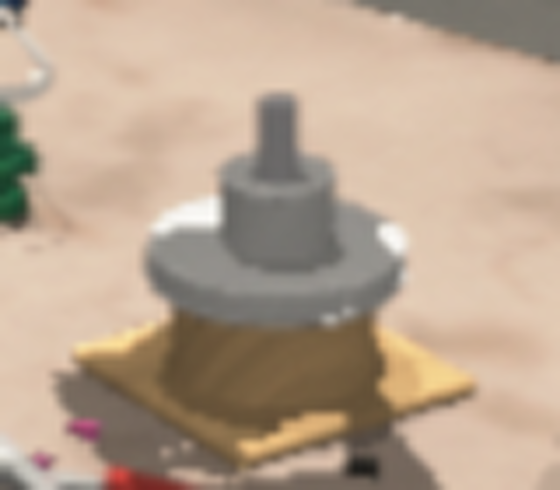

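The rod top is at scene pixel (299.7,159.2). That fits a top height of 0.124, with the inner lid origin at 0.055 (0.063 would put the top near row 156). So the knob is at about (0.536,-0.1275,0.113).

>>> jog_arm:
  series:
    - {"grip": 1, "offset": [18, 8, -30], "dr": [0, 0, 0]}
    - {"grip": 1, "offset": [18, 8, -30], "dr": [0, 0, 0]}
    - {"grip": 1, "offset": [18, 7.5, -30], "dr": [0, 0, 0]}
    - {"grip": 1, "offset": [0, 0, -30], "dr": [0, 0, 0]}
    - {"grip": 1, "offset": [0, 0, -23], "dr": [0, 0, 0]}
    - {"grip": 1, "offset": [0, 0, 0], "dr": [0, 0, 0]}
    - {"grip": 1, "offset": [0, 0, 0], "dr": [0, 0, 0]}

```text
time_s: 4.27
position: [0.5355, -0.1271, 0.1591]
eef_rot: [0.99, 0.144, -0.001, -0.001]
ft_force: [1.2, -0.8, -0.3]
grip_width: 0.996
gripper_force: 0.0
```

Run:
```python
from look import *
look(dict(knob=.113,collar=.085,mouth=.075,eye=.056),"d",("wrist",))
p=capture("wrist");print("pred rodtop",proj(p,[.536,-.1275,.124]),"tcp",proj(p,[.536,-.1275,.16]))
s=readout.get_state();print(s["time_s"],s["position"],s["eef_rot"],s["ft_force"])
```

```text
wrist [ 0.6097 -0.1044  0.3015]
  knob [263.4 220.5] 0.82 [ 0.5364 -0.1277  0.113 ]
  knob [262.8 197.9] 0.35 [ 0.5499 -0.1233  0.113 ]
  collar [266.7 355.6] 0.93 [ 0.4163 -0.1667  0.085 ]
  collar [262.4 205.3] 0.58 [ 0.5359 -0.1274  0.085 ]
pred rodtop [259.7354 228.7132] tcp [259.8458 258.5822]
4.5667 [ 0.5373 -0.1281  0.1625] [0.9896 0.1438 0.0017 0.001 ] [-0.6814  0.2099 -0.2053]
```

View pics/dwrist.png

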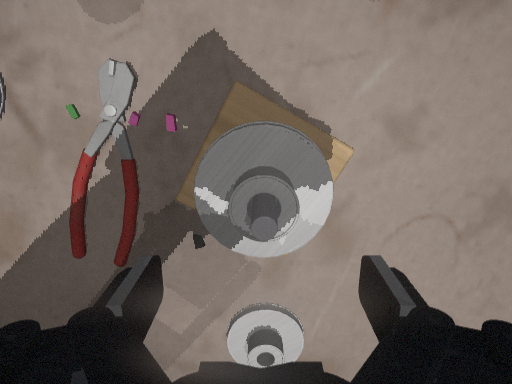

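The rod top is at (264,227) against a predicted (259.7,228.7), so I shift about 2 mm towards −y before descending.

>>> jog_arm:
  newtons: 50
  series:
    - {"grip": 1, "offset": [1, -2, 0], "dr": [0, 0, 0]}
    - {"grip": 1, "offset": [0, 0, -20], "dr": [0, 0, 0]}
    - {"grip": 1, "offset": [0, 0, -20], "dr": [0, 0, 0]}
    - {"grip": 1, "offset": [0, 0, -15], "dr": [0, 0, 0]}
    - {"grip": 1, "offset": [0, 0, -8], "dr": [0, 0, 0]}
    - {"grip": 1, "offset": [0, 0, 0], "dr": [0, 0, 0]}
    - {"grip": 0, "offset": [0, 0, 0], "dr": [0, 0, 0]}
    - {"grip": 0, "offset": [0, 0, 0], "dr": [0, 0, 0]}
    - {"grip": 0, "offset": [0, 0, 0], "dr": [0, 0, 0]}
    - {"grip": 0, "offset": [0, 0, 0], "dr": [0, 0, 0]}
    - {"grip": 0, "offset": [0, 0, 0], "dr": [0, 0, 0]}
    - {"grip": 0, "offset": [0, 0, 0], "dr": [0, 0, 0]}

```text
time_s: 5.57
position: [0.5376, -0.1296, 0.0981]
eef_rot: [0.99, 0.144, 0.0, 0.0]
ft_force: [0.3, 0.2, -1.0]
grip_width: 0.167
gripper_force: 48.7
```

>>> jog_arm:
  series:
    - {"grip": 0, "offset": [0, 0, 0], "dr": [0, 0, 0]}
    - {"grip": 0, "offset": [0, 0, 0], "dr": [0, 0, 0]}

```text
time_s: 5.73
position: [0.5377, -0.1296, 0.098]
eef_rot: [0.99, 0.144, 0.0, 0.0]
ft_force: [-0.4, 0.9, 2.0]
grip_width: 0.164
gripper_force: 48.7
```

>>> jog_arm:
  series:
    - {"grip": 0, "offset": [0, 0, 5], "dr": [0, 0, 0]}
    - {"grip": 0, "offset": [0, 0, 10], "dr": [0, 0, 0]}
    - {"grip": 0, "offset": [0, 0, 15], "dr": [0, 0, 0]}
    - {"grip": 0, "offset": [0, 0, 20], "dr": [0, 0, 0]}
    - {"grip": 0, "offset": [0, 0, 25], "dr": [0, 0, 0]}
    - {"grip": 0, "offset": [0, 0, 25], "dr": [0, 0, 0]}
    - {"grip": 0, "offset": [0, 0, 15], "dr": [0, 0, 0]}
    - {"grip": 0, "offset": [0, 0, 5], "dr": [0, 0, 0]}
    - {"grip": 0, "offset": [0, 0, 0], "dr": [0, 0, 0]}
    - {"grip": 0, "offset": [0, 0, 0], "dr": [0, 0, 0]}

```text
time_s: 6.57
position: [0.5366, -0.1293, 0.2163]
eef_rot: [0.99, 0.144, -0.001, -0.0]
ft_force: [-0.1, 1.0, -2.6]
grip_width: 0.171
gripper_force: 48.8
```

Run:
```python
from look import *
look(dict(rod_tip=.1285,collar=.207,mouth=.075,eye=.056),"e")
s=readout.get_state();print(s["time_s"],s["position"],s["eef_rot"],s["ft_force"],s["moment"],s["grip_width"])
a=cv2.imread("pics/escene.png")[90:270,160:360];b=cv2.imread("pics/ewrist.png")
c=np.zeros((600,700,3),np.uint8);c[:360,:400]=cv2.resize(a,(400,360),interpolation=2);c[360:,:320]=cv2.resize(b,(320,240),interpolation=cv2.INTER_AREA)
t=cv2.imread("pics/etop.png")[160:215,150:250];c[360:580,330:700]=cv2.resize(t,(370,220),interpolation=2)
cv2.imwrite("pics/e.png",c)
```

```text
wrist [ 0.6106 -0.1065  0.3588]
  collar [257.2 246.5] 0.88 [ 0.5377 -0.1264  0.207 ]
  collar [257.9 319.8] 0.72 [ 0.4966 -0.1389  0.207 ]
  mouth [261.5 277.8] 0.43 [ 0.444  -0.1569  0.075 ]
scene [-0.2905  0.8504  0.6285]
  rod_tip [299.5 160.8] 0.51 [ 0.5164 -0.1066  0.1285]
  rod_tip [298.8 128.6] 0.3 [ 0.6984 -0.3162  0.1285]
  collar [360.8 200.5] 0.58 [0.172  0.1204 0.207 ]
  collar [298.3 130. ] 0.57 [ 0.5364 -0.1231  0.207 ]
  mouth [225.9 203.3] 0.76 [0.5537 0.1305 0.075 ]
  mouth [187.1 230.6] 0.62 [0.5158 0.2822 0.075 ]
  eye [225.2 213.9] 0.95 [0.5402 0.1462 0.056 ]
  eye [187. 234.] 0.92 [0.531  0.2726 0.056 ]
top [0.3754 0.0558 1.157 ]
  rod_tip [319.5 182.1] 0.63 [ 0.5341 -0.1342  0.1285]
  rod_tip [222.6 190.2] 0.34 [0.5183 0.1394 0.1285]
  mouth [180.5 187.1] 0.84 [0.5383 0.2681 0.075 ]
  mouth [219.4 187.3] 0.72 [0.5346 0.1531 0.075 ]
  eye [176.7 188.8] 0.9 [0.5363 0.2833 0.056 ]
  eye [219.2 188.5] 0.72 [0.5338 0.1555 0.056 ]
7.3167 [ 0.5373 -0.1296  0.2174] [0.9896 0.1439 0.0001 0.    ] [-0.0233  0.4527 -1.703 ] [-0.0577  0.0273  0.0571] 0.16845749612760957
```

View pics/e.png

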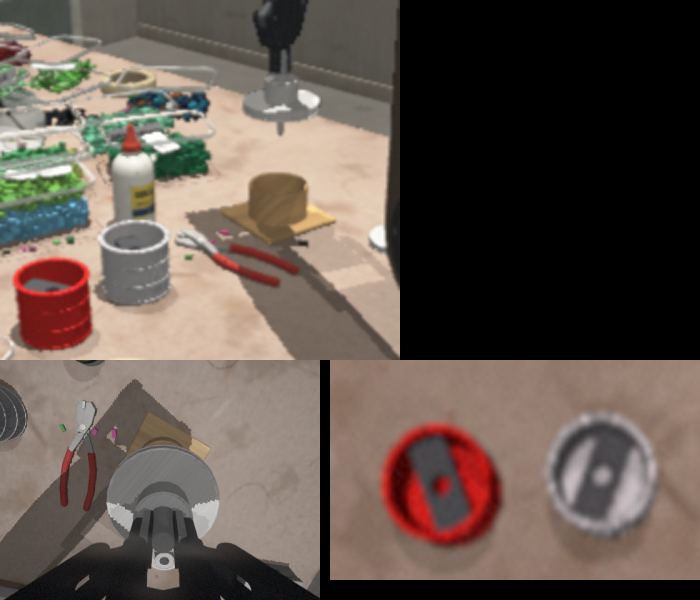

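Both lids are held level: in the crop the lids are at (282,105), the guide rod tip at (281,132), and the stand is empty and undisturbed. Next I go to a viewpoint beside the tin to measure it with the wrist camera.

>>> jog_arm:
  series:
    - {"grip": 0, "offset": [-4, 15, 0], "dr": [0, 0, 0]}
    - {"grip": 0, "offset": [-7, 27, 0], "dr": [0, 0, 0]}
    - {"grip": 0, "offset": [-8, 33, 0], "dr": [0, 0, 0]}
    - {"grip": 0, "offset": [-8, 33, 0], "dr": [0, 0, 0]}
    - {"grip": 0, "offset": [-8, 27, 0], "dr": [0, 0, 0]}
    - {"grip": 0, "offset": [-4, 15, 0], "dr": [0, 0, 0]}
    - {"grip": 0, "offset": [0, 0, 0], "dr": [0, 0, 0]}
    - {"grip": 0, "offset": [0, 0, 0], "dr": [0, 0, 0]}

```text
time_s: 7.98
position: [0.4978, 0.0217, 0.2175]
eef_rot: [0.989, 0.145, 0.0, 0.0]
ft_force: [-1.0, 0.3, -2.6]
grip_width: 0.169
gripper_force: 49.1
```

Run:
```python
from look import *
for i in range(2): look(dict(mouth=.075,eye=.056),"f",("wrist",))
p=capture("wrist")
g=cv2.resize(cv2.cvtColor(p["image"],cv2.COLOR_RGB2GRAY),None,fx=3,fy=3,interpolation=cv2.INTER_CUBIC)
for a,b,z in((145,165,.075),):
    c=cv2.HoughCircles(cv2.GaussianBlur(g,(7,7),0),cv2.HOUGH_GRADIENT,1,100,param1=80,param2=30,minRadius=130,maxRadius=170)
    if c is not None:
        for q in c[0][:4]: uv=(q[:2]-1)/3;print(uv,q[2]/3,atz(p,uv,z))
s=readout.get_state();print(s["time_s"],s["position"],s["ft_force"])
u,v=proj(p,[.538,.149,.07]).astype(int);print(u,v)
im=p["image"];x0=max(0,u-75);y0=max(0,v-75);cr=im[y0:y0+150,x0:x0+150];print("origin",x0,y0,cr.shape)
cv2.imwrite("pics/g.png",cv2.resize(cr,None,fx=4,fy=4,interpolation=cv2.INTER_CUBIC)[:,:,::-1])
```

```text
wrist [0.5715 0.0447 0.3601]
  mouth [124.9  92.2] 0.83 [0.5361 0.1476 0.075 ]
  eye [138.  94.] 0.6 [0.5355 0.1434 0.056 ]
wrist [0.5722 0.0428 0.3601]
  mouth [127.  93.] 0.81 [0.537 0.144 0.075]
  eye [134.2  95.4] 0.8 [0.5344 0.1445 0.056 ]
[131.5     94.1667] 53.166668 [0.5372 0.1401 0.075 ]
8.3333 [0.4985 0.0197 0.2173] [ 0.6712  0.2137 -3.4188]
123 89
origin 48 14 (150, 150, 3)
```

View pics/g.png

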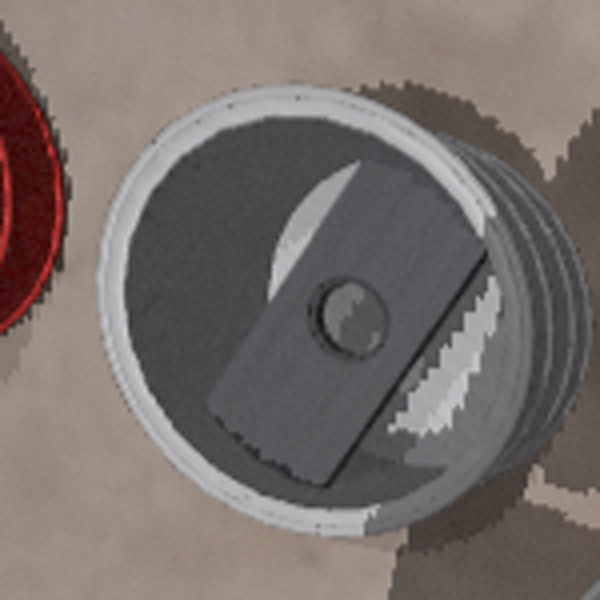

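The crop shows the tin rim's bounding box at about x 98–530, y 85–535, and the eye at about (350,319). I fit the projected 3D rim and eye circles to these.

```bash
cat > fit.py <<'E'
from look import *
from scipy.optimize import least_squares
def bb(p,x,y,z,r):
    a=np.linspace(0,2*np.pi,181);q=np.array([proj(p,[x+r*np.cos(t),y+r*np.sin(t),z]) for t in a])
    return np.r_[q.min(0),q.max(0)]
def fit(p,m,r,z,free=False):
    f=lambda v: bb(p,v[0],v[1],v[2] if free else z,r)-m
    s=least_squares(f,[.537,.146]+([z] if free else []));return s.x,s.fun
E
python3 - <<'E'
from fit import *
p=capture("wrist");o=np.array([48,14,48,14])
for n,m,r,z in(("rim",[98,85,530,535],.042,.075),("rimin",[124,115,497,510],.038,.075),("eye",[310,278,390,360],.0075,.056)):
    m=o+np.array(m)/4
    for fr in(0,1):
        x,e=fit(p,m,r,z,fr);print(n,x,e)
print(np.array(p["R"]))
E
```

```text
rim [0.5363 0.1438] [ 1.3488  1.5061 -1.364  -1.9464]
rim [0.5371 0.1409 0.0831] [-0.1657  0.1537  0.1678 -0.1691]
rimin [0.5358 0.1445] [-0.9802  0.1297  0.9899 -0.0665]
rimin [0.5355 0.1454 0.0724] [-0.554   0.5162  0.5593 -0.561 ]
eye [0.536  0.1434] [ 1.203   1.1148 -1.2053 -1.1682]
eye [0.5402 0.1317 0.0912] [ 0.0525 -0.0503 -0.0526  0.0512]
[[ 0.2837 -0.9589  0.0007]
 [-0.9144 -0.2703  0.3015]
 [-0.2889 -0.0862 -0.9535]]
```

>>> jog_arm:
  series:
    - {"grip": 0, "offset": [-5, 15, 0], "dr": [0, 0, 0]}
    - {"grip": 0, "offset": [-9, 28, 0], "dr": [0, 0, 0]}
    - {"grip": 0, "offset": [-11, 37, 0], "dr": [0, 0, 0]}
    - {"grip": 0, "offset": [-11, 37, 0], "dr": [0, 0, 0]}
    - {"grip": 0, "offset": [-11, 37, 0], "dr": [0, 0, 0]}
    - {"grip": 0, "offset": [-9, 28, 0], "dr": [0, 0, 0]}
    - {"grip": 0, "offset": [-6, 18, 0], "dr": [0, 0, 0]}
    - {"grip": 0, "offset": [-3, 10, 0], "dr": [0, 0, 0]}
    - {"grip": 0, "offset": [0, 0, 0], "dr": [0, 0, 0]}
    - {"grip": 0, "offset": [0, 0, 0], "dr": [0, 0, 0]}

```text
time_s: 9.22
position: [0.4335, 0.2301, 0.2173]
eef_rot: [0.99, 0.144, 0.0, 0.0]
ft_force: [0.5, -0.2, -2.2]
grip_width: 0.165
gripper_force: 49.2
```

Run:
```python
from fit import *
look(dict(mouth=.075,eye=.056),"h",("wrist",))
p=capture("wrist");u,v=proj(p,[.536,.144,.07]).astype(int);im=p["image"];x0=max(0,u-75);y0=max(0,v-75);print(u,v,"origin",x0,y0)
cv2.imwrite("pics/h.png",cv2.resize(im[y0:y0+150,x0:x0+150],None,fx=4,fy=4,interpolation=cv2.INTER_CUBIC)[:,:,::-1])
s=readout.get_state();print(s["time_s"],s["position"])
```

```text
wrist [0.5073 0.2531 0.3598]
  mouth [400.9  90.7] 0.81 [0.5364 0.1437 0.075 ]
  mouth [243.2  45.6] 0.67 [0.5323 0.274  0.075 ]
  eye [244.  50.] 0.64 [0.531  0.2739 0.056 ]
  eye [390.3  94.8] 0.61 [0.5326 0.1437 0.056 ]
396 90 origin 321 15
9.4167 [0.4339 0.2293 0.2173]
```

View pics/h.png

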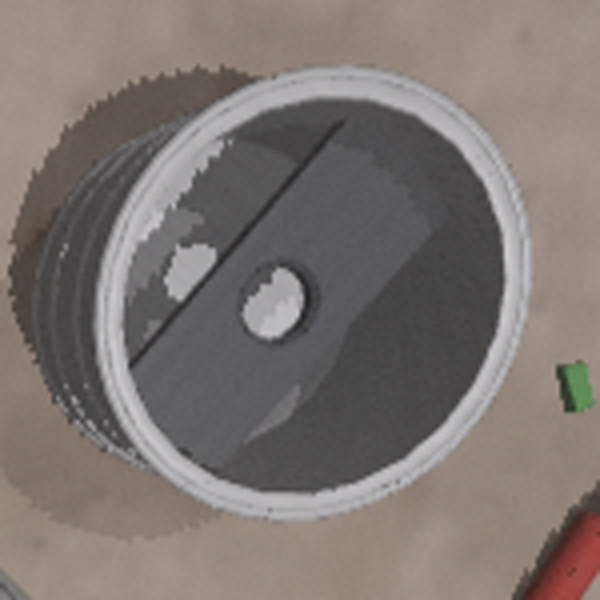

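The rim's bounding box is about x 92–531, y 66–520, and the eye about x 240–320, y 260–343.

Run:
```python
from fit import *
p=capture("wrist");o=np.array([321,15,321,15])
for n,m,r,z in(("rim",[92,66,531,520],.042,.075),("rimin",[122,97,505,493],.038,.075),("eye",[240,260,320,343],.0075,.056)):
    m=o+np.array(m)/4
    for fr in(0,1):
        x,e=fit(p,m,r,z,fr);print(n,x,e)
```

```text
rim [0.5361 0.1446] [ 2.1472  1.6855 -2.1265 -2.24  ]
rim [0.5347 0.1485 0.0856] [ 0.1195 -0.1092 -0.1183  0.1203]
rimin [0.536  0.1441] [ 0.1807 -0.0292 -0.1789  0.0187]
rimin [0.5359 0.1442 0.0754] [ 0.1055 -0.0969 -0.1043  0.1054]
eye [0.5362 0.1437] [ 1.1875  1.1929 -1.1856 -1.2487]
eye [0.5328 0.1565 0.0919] [ 0.0056 -0.0054 -0.0056  0.0055]
```

Both sides agree: the tin axis is at (0.536,0.144). I move over it and start descending.

>>> jog_arm:
  series:
    - {"grip": 0, "offset": [10, -8, 0], "dr": [0, 0, 0]}
    - {"grip": 0, "offset": [18, -15, 0], "dr": [0, 0, 0]}
    - {"grip": 0, "offset": [23, -20, 0], "dr": [0, 0, 0]}
    - {"grip": 0, "offset": [23, -20, 0], "dr": [0, 0, 0]}
    - {"grip": 0, "offset": [18, -15, 0], "dr": [0, 0, 0]}
    - {"grip": 0, "offset": [10.7, -8.5, 0], "dr": [0, 0, 0]}
    - {"grip": 0, "offset": [0, 0, -10], "dr": [0, 0, 0]}
    - {"grip": 0, "offset": [0, 0, -17], "dr": [0, 0, 0]}
    - {"grip": 0, "offset": [0, 0, -10], "dr": [0, 0, 0]}
    - {"grip": 0, "offset": [0, 0, 0], "dr": [0, 0, 0]}
    - {"grip": 0, "offset": [0, 0, 0], "dr": [0, 0, 0]}

```text
time_s: 10.38
position: [0.5347, 0.1443, 0.179]
eef_rot: [0.99, 0.144, -0.002, -0.0]
ft_force: [0.4, 0.0, -2.6]
grip_width: 0.163
gripper_force: 49.2
```

Run:
```python
from fit import *
s=readout.get_state();print(s["time_s"],s["position"],s["eef_rot"],s["ft_force"],s["moment"])
p=capture("scene");print(proj(p,[.536,.144,.075]),proj(p,[.536,.144,.0925]),[ (np.round(d["at"],1),d["confidence"]) for n in("rod_tip","mouth","outer_lid") for d in tip_of(p,n)[:2]])
q=capture("top")
a=p["image"][130:260,170:290];b=q["image"][140:240,170:270]
c=np.zeros((480,800,3),np.uint8);c[:477,:440]=cv2.resize(a,(440,477),interpolation=2);c[:360,440:]=cv2.resize(b,(360,360),interpolation=2)
cv2.imwrite("pics/i.png",c[:,:,::-1])
```

```text
10.3833 [0.5347 0.1443 0.179 ] [ 0.9895  0.1442 -0.0015 -0.0002] [ 0.4189  0.0491 -2.5917] [0.0098 0.0032 0.0215]
[226.6113 207.3067] [226.271 200.938] [(array([225.1, 203.8]), 0.48), (array([229.2, 205.7]), 0.92), (array([185.1, 228.8]), 0.57), (array([358.4, 212. ]), 0.77), (array([229.7, 183.7]), 0.67)]
```

View pics/i.png

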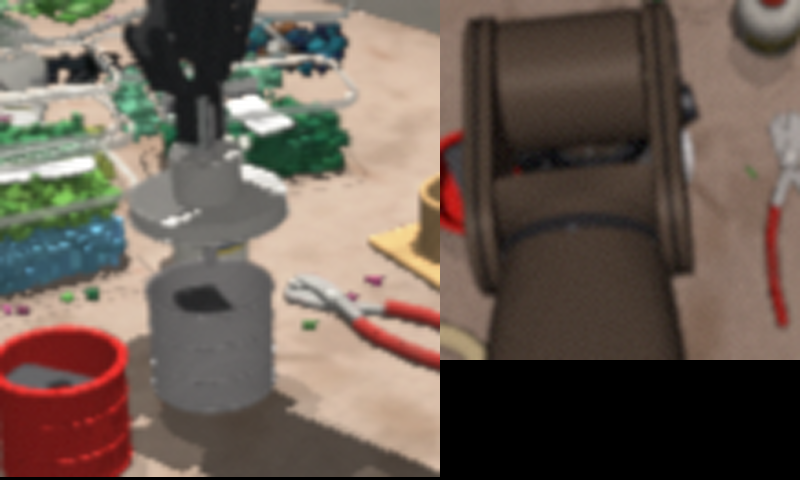

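The scene crop shows the rod (210,250) centred over the tin (210,280). I lower slowly from here.

>>> jog_arm:
  series:
    - {"grip": 0, "offset": [0, 0, -8], "dr": [0, 0, 0]}
    - {"grip": 0, "offset": [0, 0, -8], "dr": [0, 0, 0]}
    - {"grip": 0, "offset": [0, 0, -8], "dr": [0, 0, 0]}
    - {"grip": 0, "offset": [0, 0, -4], "dr": [0, 0, 0]}
    - {"grip": 0, "offset": [0, 0, -3], "dr": [0, 0, 0]}
    - {"grip": 0, "offset": [0, 0, -3], "dr": [0, 0, 0]}
    - {"grip": 0, "offset": [0, 0, -3], "dr": [0, 0, 0]}
    - {"grip": 0, "offset": [0, 0, -3], "dr": [0, 0, 0]}
    - {"grip": 0, "offset": [0, 0, 0], "dr": [0, 0, 0]}

```text
time_s: 11.38
position: [0.5356, 0.1439, 0.1396]
eef_rot: [0.99, 0.144, -0.001, -0.0]
ft_force: [-0.2, 0.4, -3.6]
grip_width: 0.166
gripper_force: 49.2
```

The tip is inside the eye without any contact force. I continue down.

>>> jog_arm:
  series:
    - {"grip": 0, "offset": [0, 0, -4], "dr": [0, 0, 0]}
    - {"grip": 0, "offset": [0, 0, -4], "dr": [0, 0, 0]}
    - {"grip": 0, "offset": [0, 0, -4], "dr": [0, 0, 0]}
    - {"grip": 0, "offset": [0, 0, -4], "dr": [0, 0, 0]}
    - {"grip": 0, "offset": [0, 0, -2], "dr": [0, 0, 0]}
    - {"grip": 0, "offset": [0, 0, -1], "dr": [0, 0, 0]}
    - {"grip": 0, "offset": [0, 0, 0], "dr": [0, 0, 0]}
    - {"grip": 0, "offset": [0, 0, 0], "dr": [0, 0, 0]}

```text
time_s: 12.05
position: [0.536, 0.144, 0.1214]
eef_rot: [0.99, 0.144, 0.0, -0.0]
ft_force: [0.3, -0.3, -2.1]
grip_width: 0.166
gripper_force: 49.2
```

>>> jog_arm:
  series:
    - {"grip": 0, "offset": [0, 0, -1], "dr": [0, 0, 0]}
    - {"grip": 0, "offset": [0, 0, -1], "dr": [0, 0, 0]}
    - {"grip": 0, "offset": [0, 0, -1], "dr": [0, 0, 0]}
    - {"grip": 0, "offset": [0, 0, -1], "dr": [0, 0, 0]}
    - {"grip": 0, "offset": [0, 0, 0], "dr": [0, 0, 0]}
    - {"grip": 0, "offset": [0, 0, 0], "dr": [0, 0, 0]}

```text
time_s: 12.55
position: [0.5361, 0.144, 0.118]
eef_rot: [0.99, 0.144, 0.0, 0.0]
ft_force: [-3.0, -0.4, 2.4]
grip_width: 0.169
gripper_force: 49.8
```

>>> jog_arm:
  series:
    - {"grip": 0, "offset": [0, 0, -0.7], "dr": [0, 0, 0]}
    - {"grip": 0, "offset": [0, 0, 0], "dr": [0, 0, 0]}
    - {"grip": 0, "offset": [0, 0, 0], "dr": [0, 0, 0]}

```text
time_s: 12.8
position: [0.5362, 0.144, 0.118]
eef_rot: [0.99, 0.144, 0.0, 0.0]
ft_force: [-3.8, -0.3, 6.3]
grip_width: 0.17
gripper_force: 50.1
```

Run:
```python
from fit import *
s=readout.get_state();print(s["time_s"],s["position"],s["eef_rot"],s["ft_force"],s["moment"])
```

```text
12.8 [0.5362 0.144  0.118 ] [0.9896 0.1439 0.0001 0.    ] [-3.8014 -0.3284  6.295 ] [-0.1347  0.6474 -0.0444]
```

The height is as expected for a seated lid and the contact force is 6 N, so it is home. I relax the push and release.

>>> jog_arm:
  newtons: 20
  series:
    - {"grip": 0, "offset": [0, 0, 0.8], "dr": [0, 0, 0]}
    - {"grip": 0, "offset": [0, 0, 0], "dr": [0, 0, 0]}
    - {"grip": 0.3, "offset": [0, 0, 0], "dr": [0, 0, 0]}
    - {"grip": 0.4, "offset": [0, 0, 0], "dr": [0, 0, 0]}
    - {"grip": 1, "offset": [0, 0, 0], "dr": [0, 0, 0]}
    - {"grip": 1, "offset": [0, 0, 0], "dr": [0, 0, 0]}
    - {"grip": 1, "offset": [0, 0, 0], "dr": [0, 0, 0]}
    - {"grip": 1, "offset": [0, 0, 0], "dr": [0, 0, 0]}
    - {"grip": 1, "offset": [0, 0, 0], "dr": [0, 0, 0]}
    - {"grip": 1, "offset": [0, 0, 0], "dr": [0, 0, 0]}
    - {"grip": 1, "offset": [0, 0, 0], "dr": [0, 0, 0]}
    - {"grip": 1, "offset": [0, 0, 0], "dr": [0, 0, 0]}

```text
time_s: 13.8
position: [0.536, 0.144, 0.1174]
eef_rot: [0.99, 0.144, 0.0, 0.0]
ft_force: [0.3, -1.2, -0.1]
grip_width: 0.997
gripper_force: 0.0
```

Run:
```python
from fit import *
s=readout.get_state();print(s["time_s"],s["position"],s["ft_force"],s["grip_width"])
p=capture("wrist");q=capture("scene")
print("proj rodtop",proj(p,[.536,.144,.144]),"collar top",proj(p,[.536,.144,.112]),bb(p,.536,.144,.112,.023),bb(p,.536,.144,.144,.008),"plate",bb(p,.536,.144,.082,.052))
a=q["image"][130:260,170:290];b=p["image"]
c=np.zeros((560,800,3),np.uint8);c[:303,:280]=cv2.resize(a,(280,303),interpolation=2);c[:390,280:]=cv2.resize(b,(520,390),interpolation=2)
cv2.imwrite("pics/j.png",c[:,:,::-1])
```

```text
13.8 [0.536  0.144  0.1174] [ 0.2806 -1.198  -0.0546] 0.9970584276142881
proj rodtop [262.5467 291.8154] collar top [262.1187 253.6768] [214.5521 209.0111 309.6753 294.7286] [242.2465 273.9071 282.8466 309.0902] plate [170.0109 137.0138 353.6444 306.939 ]
```

View pics/j.png

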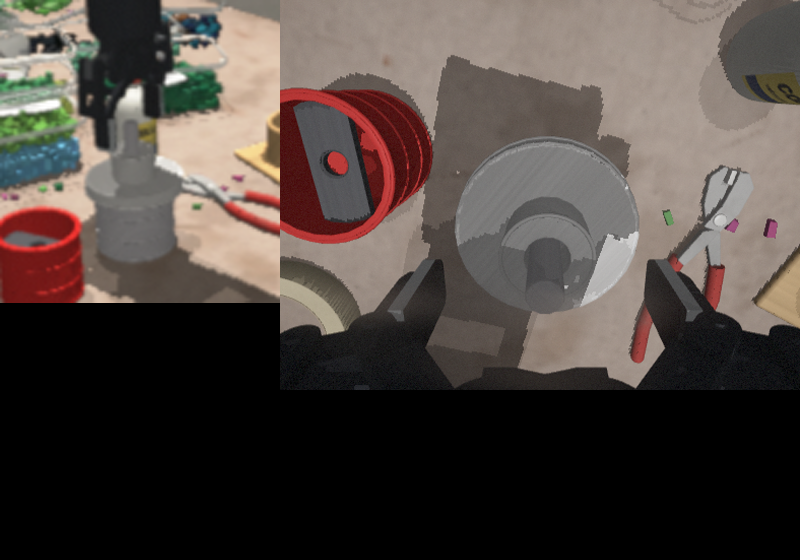

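Both lids are level on the tin: rod top at (261,288) against a predicted (262,292), plate edges within 2 px, collar centre about 265. The fingers are open. Now I lower onto the collar and grip it.

>>> jog_arm:
  newtons: 40
  series:
    - {"grip": 1, "offset": [0, 0, -10], "dr": [0, 0, 0]}
    - {"grip": 1, "offset": [0, 0, -10], "dr": [0, 0, 0]}
    - {"grip": 1, "offset": [0, 0, -8], "dr": [0, 0, 0]}
    - {"grip": 1, "offset": [0, 0, -3.4], "dr": [0, 0, 0]}
    - {"grip": 1, "offset": [0, 0, 0], "dr": [0, 0, 0]}
    - {"grip": 0.65, "offset": [0, 0, 0], "dr": [0, 0, 0]}
    - {"grip": 0.6, "offset": [0, 0, 0], "dr": [0, 0, 0]}
    - {"grip": 0.55, "offset": [0, 0, 0], "dr": [0, 0, 0]}
    - {"grip": 0.5, "offset": [0, 0, 0], "dr": [0, 0, 0]}
    - {"grip": 0.4, "offset": [0, 0, 0], "dr": [0, 0, 0]}
    - {"grip": 0.3, "offset": [0, 0, 0], "dr": [0, 0, 0]}
    - {"grip": 0.2, "offset": [0, 0, 0], "dr": [0, 0, 0]}

```text
time_s: 14.9
position: [0.5367, 0.1441, 0.0869]
eef_rot: [0.99, 0.144, 0.001, 0.0]
ft_force: [0.5, -0.5, 4.4]
grip_width: 0.514
gripper_force: 41.2
```

>>> jog_arm:
  series:
    - {"grip": 0, "offset": [0, 0, 0], "dr": [0, 0, 0]}
    - {"grip": 0, "offset": [0, 0, 0], "dr": [0, 0, 0]}
    - {"grip": 0, "offset": [0, 0, 0], "dr": [0, 0, 0]}

```text
time_s: 15.15
position: [0.5367, 0.1441, 0.0869]
eef_rot: [0.99, 0.144, 0.001, 0.0]
ft_force: [-0.3, 0.7, 5.2]
grip_width: 0.518
gripper_force: 41.4
```

Gripped at 0.518 × 85 = 44 mm, which fits the collar. I lift slowly and straight up.

>>> jog_arm:
  series:
    - {"grip": 0, "offset": [0, 0, 1], "dr": [0, 0, 0]}
    - {"grip": 0, "offset": [0, 0, 2], "dr": [0, 0, 0]}
    - {"grip": 0, "offset": [0, 0, 3], "dr": [0, 0, 0]}
    - {"grip": 0, "offset": [0, 0, 4], "dr": [0, 0, 0]}
    - {"grip": 0, "offset": [0, 0, 5], "dr": [0, 0, 0]}
    - {"grip": 0, "offset": [0, 0, 0], "dr": [0, 0, 0]}
    - {"grip": 0, "offset": [0, 0, 0], "dr": [0, 0, 0]}

```text
time_s: 15.73
position: [0.5363, 0.144, 0.1015]
eef_rot: [0.99, 0.144, 0.0, 0.0]
ft_force: [-0.0, -0.1, -1.4]
grip_width: 0.52
gripper_force: 40.9
```

Run:
```python
from fit import *
s=readout.get_state();print(s["time_s"],s["position"],s["eef_rot"],s["ft_force"],s["moment"],s["grip_width"])
```

```text
15.7333 [0.5363 0.144  0.1015] [0.9896 0.1439 0.0005 0.    ] [-0.0247 -0.1084 -1.3695] [-0.0294 -0.0055  0.0563] 0.520261204108438
```

The load is −1.4 N, which is the outer lid alone. I keep lifting.

>>> jog_arm:
  series:
    - {"grip": 0, "offset": [0, 0, 6], "dr": [0, 0, 0]}
    - {"grip": 0, "offset": [0, 0, 9], "dr": [0, 0, 0]}
    - {"grip": 0, "offset": [0, 0, 12], "dr": [0, 0, 0]}
    - {"grip": 0, "offset": [0, 0, 12], "dr": [0, 0, 0]}
    - {"grip": 0, "offset": [0, 0, 12], "dr": [0, 0, 0]}
    - {"grip": 0, "offset": [0, 0, 12], "dr": [0, 0, 0]}
    - {"grip": 0, "offset": [0, 0, 12], "dr": [0, 0, 0]}
    - {"grip": 0, "offset": [0, 0, 10], "dr": [0, 0, 0]}
    - {"grip": 0, "offset": [0, 0, 8], "dr": [0, 0, 0]}
    - {"grip": 0, "offset": [0, 0, 4], "dr": [0, 0, 0]}
    - {"grip": 0, "offset": [0, 0, 0], "dr": [0, 0, 0]}
    - {"grip": 0, "offset": [0, 0, 0], "dr": [0, 0, 0]}

```text
time_s: 16.73
position: [0.5358, 0.144, 0.1978]
eef_rot: [0.99, 0.144, -0.0, -0.0]
ft_force: [-0.7, 0.2, -1.2]
grip_width: 0.518
gripper_force: 40.9
```

Run:
```python
from fit import *
s=readout.get_state();print(s["time_s"],s["position"],s["eef_rot"],s["ft_force"],s["moment"],s["grip_width"])
q=capture("scene")
print([ (n,proj(q,X)) for n,X in(("rodtop",[.536,.144,.144]),("rim",[.536,.144,.075]),("outer",[.536,.144,.19]))])
cv2.imwrite("pics/z.png",cv2.resize(q["image"][110:260,150:330],(720,600),interpolation=2)[:,:,::-1])
```

```text
16.7333 [0.5358 0.144  0.1978] [ 0.9896  0.1439 -0.0002 -0.    ] [-0.6939  0.1836 -1.2275] [-0.028  -0.0118 -0.0067] 0.5180437716315467
[('rodtop', array([225.2443, 181.7229])), ('rim', array([226.6113, 207.3067])), ('outer', array([224.2941, 163.9374]))]
```

View pics/z.png

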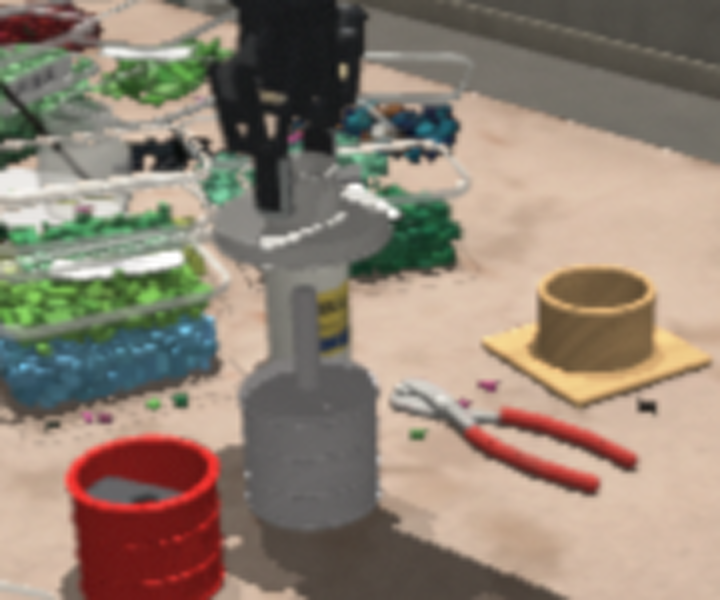

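The inner lid is seated on the tin: rod top at (226,182) against a predicted (225,182). The outer lid is held level, clear above the knob (crop 305,220). I hand in.

```bash
python3 -c "
from cell import workorder;print(workorder.finish_job())"
```

```text
the job is handed in; nothing more can be done
None
```

The job is handed in: the inner lid sits fully home on the tin with its guide rod through the eye, and the outer lid is held level over the tin, clear above the knob, about 17 s into the 51 s limit.

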